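# Fetch the spice jar from under the drying rack with the reacher

### The job

The small spice jar has slid under the low drying rack. Take the reacher by its grip, squeeze its trigger to close the jaws on the jar under the rack, and draw the jar out in the jaws until it is a good hand's width (10 cm) in front of the rack's front edge; then let go, leaving the jar standing upright there on the counter and the reacher lying flat on the counter. Do not touch the jar with the gripper itself, and leave everything else where it is.

Things in the scene. Friction and masses are not known exactly. Their poses are not given: they have to be found in the camera images.
- reacher: pick-up reacher lying on the counter, 325 mm long, 205 g, balanced about its grip. Origin: underside, below the middle of the grip; x runs along the tool to the jaws, y to its left, z up. Black loop handle x = -71 to 58, 42 high, nowhere wider than y = +-28; then a 16 mm shaft 12 to 28 high, a head 38 wide at x = 170 to 184, a rubber foot on the counter at x = 160
- reacher_grip (a point): middle of the grip zone (x = -30 to 30), 26 mm above the underside. Take it here between two fingers: one on the fixed palm bar (outer face y = +28), one on the grey trigger bar (outer face y = -28, 5 to 41 high, 74 long). 56 mm wide with the trigger free, 38 at its stop. A grip of 52 to 54 mm carries the reacher with its jaws still open; about 43 shuts them on the jar
- trigger (a joint): travel of the trigger bar towards the palm bar, 0 (free, jaws wide open) to 0.018 m (jaws shut). Return spring: 7.7 N when free, 14 N at full travel; squeeze firmly (30 to 40 N) to grip the jar. As only the trigger moves within the tool, fingers that close evenly shift the whole tool towards its right (-y) by half the travel
- jaw_left: left jaw; origin at its pin, x = 178, y = +10, 21 above the reacher's underside. Turns inward 25 rad per metre of trigger travel. A cranked arm, then a rubber pad 5 thick from 28 to 75 mm ahead of the pin, 8 to 34 mm above the reacher's underside
- jaw_right: right jaw, the mirror image, pin at y = -10. Gap between the pads: about 67 mm with the trigger free, 59 at 3 mm travel, 34 (holding the spice jar) at about 13 mm, about 17 when shut
- reacher_bite (a point): point between the jaw pads where the jar's axis should be when they close: 230 mm ahead of the reacher's origin, 21 mm above its underside. The jaw tips reach 25 mm farther
- spice_jar: small slim spice jar of amber glass with a steel screw cap, 34 mm dia x 54 high, about 70 g, standing under the rack. Origin: centre of its underside, z axis up
- rack: low steel drying rack, fixed to the counter: bars on four corner legs, 240 mm (its x) by 260 (its y), top 84 high, free gap below 75 high. Origin: at counter height under its centre. Its front edge is its -y side (towards the free counter); legs 8 thick (feet 14) at the corners
- rack_front (a point): middle of the rack's front edge, at counter height, 130 mm from its centre; axes as the rack: y points in under the rack, -y out over the free counter
- tin: bystander: squat steel tin, 68 dia x 50 high, standing under the rear of the rack (mm), loose; leave it where it is
- mug: bystander: dark steel mug, 76 dia x 85 high, standing on top of the rack (mm), loose; leave it where it is
- soap: bystander: clear soap bottle, 62 dia x 190 high (mm), loose; leave it where it is
- low_jar: bystander: white plastic jar, 80 dia x 85 high (mm), loose; leave it where it is

How it is judged:
By the outcome, as a careful person would: the job done as asked, in the order asked, and still so for the second after the job is handed in, with the robot touching nothing.
It also fails if it takes over 51 s, if anything falls off the work surface, if the arm or the gripper's body presses on something with over 40 N, if the wrist force passes 120 N, or if a joint passes its speed limit or range.

### The arm

A 6-joint arm with a two-finger parallel gripper is mounted at the origin on the work surface. World frame = base frame: x ahead of the robot, y to its left, z up, the work surface at z = 0. Lengths are in m, angles in rad, forces in N, time in s.
With the tool pointing down it reaches from about 0.25 to 0.725 m from the base axis. Payload 4 kg.
Tool frame: the origin (TCP) lies on the centre line of the jaws, within the pads' length; the fingertips stand 17 mm ahead of it and the grasp point (between the pads) lies 2 mm behind it; z points along the fingers, y is the line along which they close (so a half turn about z gives the same grasp; the last joint's range is limited). The gripper opens to 85 mm and grips with 20 to 120 N. Pads are 22 mm wide; open, the fingers measure 114 mm over their backs; the gripper's body (76 mm by 85 mm) begins 54 mm behind the grasp point. The pads swing forward as they close: fully open they stand 13 mm farther back than shut.
Start: joints at [1.144, 0.241, 0.005, 1.335, 0, 1.571], TCP at [0.207, 0.455, 0.248] pointing down, gripper open.
Joint ranges: [-2.72, 2.72], [-1.05, 1.87], [-1.09, 1.28], [-1.99, 2.15], [-1.42, 1.44], [-3.14, 3.14]. Speed limits (rad/s): [2.79, 2.79, 3.14, 3.14, 3.14, 3.14].

### API

Orientations are given as a unit quaternion [x, y, z, w].
In Python, from workcell import get_obs, imaging, order gives the robot as it stands.
- The arm moves only by the tool apply_moves, never from a script. Its argument "targets" is a list that holds one entry, the list of rows, each a list of 5 numbers: the shift along the world's x, y, z in units of 40 mm (1.0 is 40 mm), then the turn about the world's z in degrees, then the gripper command: -1 is shut, 1 is fully open, values between are in proportion. In form: [[[dx, dy, dz, turn, fingers], ...]]. A call has 1 to 8 rows; each row shifts and turns the commanded pose from where the row before left it; what a row does not reach is not made up. A row lasts 1/12 s, in which the tool goes at most 41.7 mm and 7.16 degrees, less where a joint would pass 70% of its speed; a pose out of reach is approached as far as the arm can. A call is refused whole if a number of a shift passes 1 or a number of a turn 7.16, either way. A call with a gripper value outside its range is refused whole. The fingers move at their own pace and stop on an object; the grip force is fixed at half the most. Time passes only in rows, so rows that do not move let the fingers close. It gives the time, the measured TCP pose, the force, the opening and the grip force at its end, in the units of the state.
- get_obs(): the state, without advancing time (a new reading comes with each control period).
- imaging.camera(name): name is "side" or "top" or "wrist"; returns (picture, depth): 384x512x3 uint8, blue, green, red; 384x512 float32, m along the optical axis (not along the pixel's ray), 0 where there is no reading.
- imaging.get_calibration(name): a dict with "camera_matrix" (3x3 intrinsics, pixels), "eye" and "rotation" of the camera in the world; the wrist camera has in their place "hand_eye" (4x4, takes a point from camera to tool coordinates, whose origin is the TCP and whose axes are the flange's). Camera axes: x right, y down, z forward; pixel columns grow to the right and rows downward; lengths in m; the calibration is good to about 2 mm. A picture is of the moment at which its call begins: read the wrist's pose just before it. get_calibration takes no time and is no camera call.
- order.job_done(): hands the job in; it is judged then, once.
The state is a dict: "clock": time; "joint_pos": joint angles; "joint_vel": joint speeds; "tau": joint torques, N m; "eef_pos": TCP position; "tool_rot": TCP orientation; "ft_force": force on the tool from outside, world axes, zero at the start; "ft_torque": the same for the moment, N m; "grip_width": finger opening in m; "grasp_force": force on a finger pad.
Only numpy, scipy, OpenCV 4.12 (cv2) and the standard library are available. Lean on these libraries where they do the work, as an engineer would, in place of code of your own. Each camera call takes 0.05 s, during which the arm holds its last target. There are 200 camera calls.

## Working session

There is one attempt and no reset: what is moved stays moved. The work goes in short steps, Python scripts to look and compute and a tool call to move; the robot and the scene stay as the last step left them, time stands still between calls to the robot, and variables do not carry over. Pictures are saved under pics/ and viewed, at most 10 in all, crops included, and the job is handed in when it is done.

Besides the shell and the picture viewer there is one more tool, called after "Emit:" as name([rows], argument=value, ...), one row to a line, values as JSON. apply_moves: Moves the arm, as the interface text tells. Its arguments: {"type":"object","properties":{"targets":{"type":"array","items":{"type":"array","items":{"type":"array","items":{"type":"number"}}}}},"required":["targets"]}

```bash
mkdir -p pics; cat > h.py <<'E'
import numpy as np, cv2
from workcell import get_obs, imaging, order
from scipy.spatial.transform import Rotation as R
def cam(n):
    o=get_obs(); p,d=imaging.camera(n); c=imaging.get_calibration(n); K=np.array(c["camera_matrix"])
    if n=="wrist":
        H=np.array(c["hand_eye"]); T=np.eye(4); T[:3,:3]=R.from_quat(o["tool_rot"]).as_matrix(); T[:3,3]=o["eef_pos"]; M=T@H
    else:
        M=np.eye(4); M[:3,:3]=np.array(c["rotation"]); M[:3,3]=c["eye"]
    v,u=np.mgrid[:d.shape[0],:d.shape[1]]
    P=np.stack([(u-K[0,2])/K[0,0]*d,(v-K[1,2])/K[1,1]*d,d],-1)
    W=P@M[:3,:3].T+M[:3,3]; W[d==0]=np.nan
    return p,W,K,M
E
python3 - <<'E'
from h import *
for n in("top","side"):
    p,W,K,M=cam(n); cv2.imwrite(f"pics/{n}0.png",p); np.save(f"pics/{n}0.npy",W); print(n,M.round(3).tolist(),K[0,0])
print(get_obs())
E
```

```text
Traceback (most recent call last):
  File "h.py", line 9, in cam
    M=np.eye(4); M[:3,:3]=np.array(c["rotation"]); M[:3,3]=c["eye"]
                 ~^^^^^^^
ValueError: could not broadcast input array from shape (4,) into shape (3,3)
```

```bash
sed -i 's/np.array(c\["rotation"\])/R.from_quat(c["rotation"]).as_matrix()/' h.py
python3 - <<'E'
from h import *
for n in("top","side"):
    p,W,K,M=cam(n); cv2.imwrite(f"pics/{n}0.png",p); np.save(f"pics/{n}0.npy",W); print(n,M.round(3).tolist(),K[0,0])
print(get_obs())
E
```

```text
top [[-0.009, -0.998, 0.067, 0.504], [-1.0, 0.009, -0.009, 0.044], [0.009, -0.067, -0.998, 1.325], [0.0, 0.0, 0.0, 1.0]] 365.85360466183425
side [[0.975, -0.12, 0.187, 0.38], [-0.222, -0.518, 0.826, -0.938], [-0.002, -0.847, -0.532, 0.694], [0.0, 0.0, 0.0, 1.0]] 403.50359698836974
{'clock': 0.15, 'joint_pos': array([ 1.14399379e+00,  2.41271184e-01,  4.02992848e-03,  1.33519881e+00,
       -1.72124292e-05,  1.57082030e+00]), 'joint_vel': array([ 0.00079363, -0.00363291,  0.00370424, -0.00044203,  0.00032064,
       -0.00093096]), 'tau': array([-1.42123583e-03, -3.72635829e+01,  2.52638340e+01,  1.23641227e-02,
       -6.39624409e-05,  3.24825223e-06]), 'eef_pos': array([0.20679812, 0.45473263, 0.24760039]), 'tool_rot': array([ 2.11796868e-01,  9.77313364e-01, -8.05049491e-04, -1.65638847e-04]), 'ft_force': array([0.69615015, 0.75715099, 0.64485014]), 'ft_torque': array([0.01498174, 0.00821376, 0.01455384]), 'grasp_force': 0.0, 'grip_width': 0.08539935670228617}
```

View pics/top0.png

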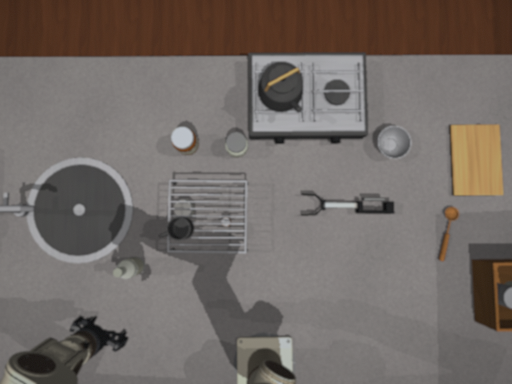

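View pics/side0.png

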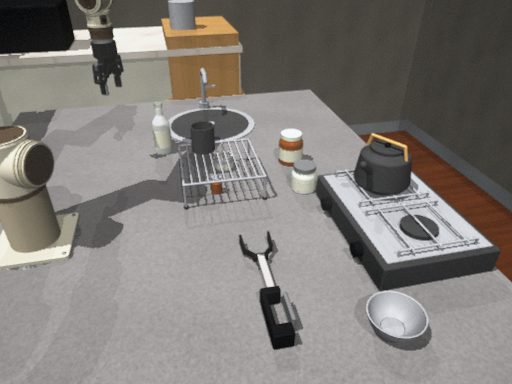

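The top view shows the rack at cols 168–247, rows 173–253. The reacher is at cols 301–394, row 204, with its jaws facing the rack. The jar cap is at about (225,220), the tin at about (184,205) and the mug at (181,228). The side view shows the amber jar at (217,186). Next I measure these.

```bash
python3 - <<'E'
from h import *
T=np.load("pics/top0.npy");S=np.load("pics/side0.npy")
t=cv2.imread("pics/top0.png");s=cv2.imread("pics/side0.png")
def reg(W,c0,c1,r0,r1,lo,hi):
    w=W[r0:r1,c0:c1].reshape(-1,3); return w[(w[:,2]>lo)&(w[:,2]<hi)]
rk=reg(T,160,255,165,260,.078,.092)
print("rack rect",cv2.minAreaRect(rk[:,:2].astype(np.float32)),len(rk))
re=reg(T,295,400,185,222,.012,.06); print("reacher",len(re),re.min(0),re.max(0),cv2.minAreaRect(re[:,:2].astype(np.float32)))
sh=reg(T,322,357,195,215,.018,.04); print("shaft",cv2.fitLine(sh[:,:2].astype(np.float32),cv2.DIST_HUBER,0,.01,.01).ravel())
ha=reg(T,355,398,190,218,.03,.05); print("handle",cv2.minAreaRect(ha[:,:2].astype(np.float32)))
j=reg(T,210,240,208,232,.045,.062); print("jarcap",len(j),np.median(j,0),j.min(0),j.max(0))
j=reg(T,172,198,195,225,.04,.06); print("tin",len(j),np.median(j,0),j.min(0),j.max(0))
for uv in [(217,186),(216,180)]: print(uv,S[uv[1],uv[0]],s[uv[1],uv[0]])
hsv=cv2.cvtColor(s,cv2.COLOR_BGR2HSV); m=(hsv[...,0]<15)&(hsv[...,1]>120); m[:160]=0;m[205:]=0;m[:,:190]=0;m[:,250:]=0
print(m.sum(),np.nanmedian(S[m],0),np.nanmin(S[m],0),np.nanmax(S[m],0))
a=cv2.resize(t[160:265,150:400],None,fx=3.2,fy=3.2,interpolation=cv2.INTER_CUBIC)
b=cv2.resize(s[130:220,165:290],None,fx=4,fy=4,interpolation=cv2.INTER_CUBIC)
c=np.zeros((600,800,3),np.uint8); b=cv2.resize(b,(366,264)); c[:336]=a; c[336:,:366]=b
b2=cv2.resize(s[225:350,225:310],(180,264)); c[336:,400:580]=b2
cv2.imwrite("pics/z0.png",c)
E
```

```text
rack rect ((0.5226647853851318, 0.19398993253707886), (0.268150269985199, 0.2475271075963974), 89.28423309326172) 1754
reacher 619 [ 0.52155533 -0.45868423  0.01226693] [ 0.60028226 -0.13410821  0.04738306] ((0.5559903979301453, -0.29679763317108154), (0.323334276676178, 0.07874789834022522), 88.2485122680664)
shaft [ 0.04595861  0.9989433   0.55760646 -0.2653869 ]
handle ((0.555408775806427, -0.3922342360019684), (0.13233353197574615, 0.055790841579437256), 87.57508850097656)
jarcap 47 [0.50618373 0.13320799 0.05345168] [0.48889062 0.11938539 0.04758047] [0.5166876  0.14737389 0.05907575]
tin 218 [0.55253003 0.28246892 0.04865367] [0.52143449 0.25283909 0.04033063] [0.58124103 0.31411927 0.0570271 ]
(217, 186) [0.5046798  0.11545163 0.02880304] [ 35  60 105]
(216, 180) [0.49680616 0.06483811 0.08171112] [187 181 180]
101 [0.50301008 0.11758164 0.01949703] [4.88860543e-01 6.20896046e-02 4.64926118e-04] [0.51851796 0.12768887 0.07361167]
```

View pics/z0.png

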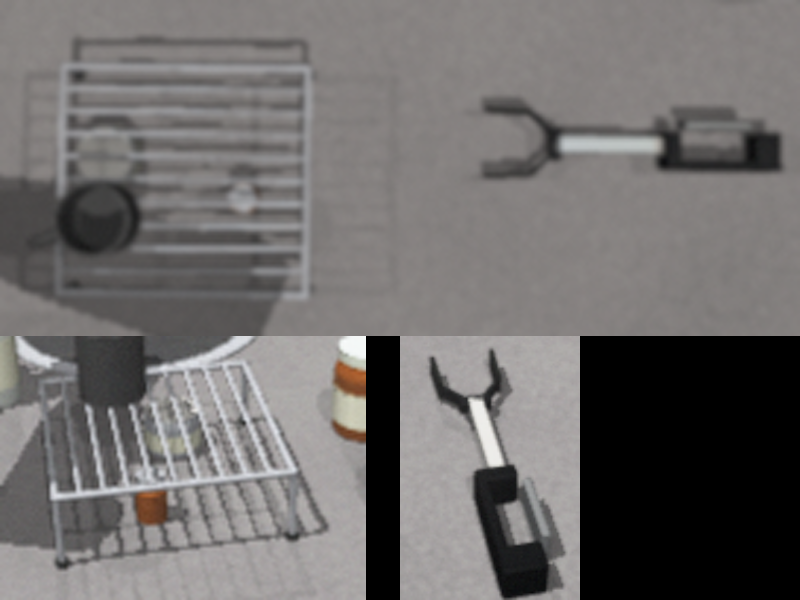

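The crop shows the palm bar on the -x side and the trigger on the +x side, with the jar cap about 70 mm behind the rack's front edge. The reacher origin is about (0.553,-0.388) at yaw 87.5°, the jar is at (0.504,0.133) and the front edge is at y≈0.063. I'll set out to a point above the grip.

Emit:
apply_moves([
  [[0.36, -0.88, 0, -2.83, 1], [0.36, -0.88, 0, -2.83, 1], [0.36, -0.88, 0, -2.83, 1], [0.36, -0.88, 0, -2.83, 1], [0.36, -0.88, 0, -2.83, 1], [0.36, -0.88, 0, -2.83, 1], [0.36, -0.88, 0, -2.83, 1], [0.36, -0.88, 0, -2.83, 1]],
])

```text
clock: 0.82
eef_pos: [0.3222, 0.1718, 0.2483]
tool_rot: [0.4, 0.916, 0.0, 0.0]
ft_force: [0.9, 1.0, -0.9]
grip_width: 0.0856
grasp_force: 0.0
```

Emit:
apply_moves([
  [[0.36, -0.88, 0, -2.83, 1], [0.36, -0.88, 0, -2.83, 1], [0.36, -0.88, 0, -2.83, 1], [0.36, -0.88, 0, -2.83, 1], [0.36, -0.88, 0, -2.83, 1], [0.36, -0.88, 0, -2.83, 1], [0.36, -0.88, 0, -2.83, 1], [0.36, -0.88, 0, -2.83, 1]],
])

```text
clock: 1.48
eef_pos: [0.4375, -0.1101, 0.2482]
tool_rot: [0.573, 0.82, 0.0, -0.0]
ft_force: [0.6, 2.1, -0.2]
grip_width: 0.0853
grasp_force: 0.0
```

Emit:
apply_moves([
  [[0.36, -0.88, 0, -2.83, 1], [0.36, -0.88, 0, -2.83, 1], [0.36, -0.88, 0, -2.83, 1], [0.36, -0.88, 0, -2.83, 1], [0.36, -0.88, 0, -2.83, 1], [0.36, -0.88, 0, -2.83, 1], [0.36, -0.88, 0, -2.83, 1], [0, 0, 0, 0, 0.65]],
])

```text
clock: 2.15
eef_pos: [0.5392, -0.3605, 0.244]
tool_rot: [0.707, 0.708, -0.001, -0.001]
ft_force: [-0.2, 0.6, -1.4]
grip_width: 0.0755
grasp_force: 0.0
```

```bash
python3 - <<'E'
from h import *
p,W,K,M=cam("wrist"); cv2.imwrite("pics/w1.png",p); np.save("pics/w1.npy",W)
print(get_obs()["eef_pos"],get_obs()["tool_rot"])
for lo,hi in((.03,.055),(.034,.048)):
    m=(W[...,2]>lo)&(W[...,2]<hi)&(W[...,1]<-.3)
    w=W[m]; print(len(w),w.min(0),w.max(0),cv2.minAreaRect(w[:,:2].astype(np.float32)))
E
```

```text
[ 0.53823024 -0.35752651  0.24460917] [ 7.05633718e-01  7.08574198e-01 -5.16617781e-04 -1.84239441e-03]
7495 [ 0.52641746 -0.525839    0.03000621] [ 0.83571821 -0.30039876  0.05479276] ((0.6809799671173096, -0.4132956266403198), (0.30925148725509644, 0.2254112809896469), 0.09096633642911911)
5627 [ 0.52641746 -0.52283974  0.03400019] [ 0.83536339 -0.30225314  0.0479825 ] ((0.6764382719993591, -0.42561468482017517), (0.3053111433982849, 0.21692217886447906), 6.516088485717773)
```

View pics/w1.png

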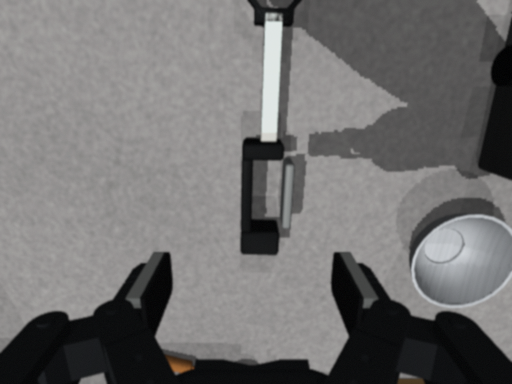

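The wrist view shows the handle at cols 241–295, rows 138–254, with the trigger bar on the right. A bowl is further right, from col 412.

```bash
python3 - <<'E'
from h import *
W=np.load("pics/w1.npy")
V=np.full_like(W,np.nan); V[130:262,232:303]=W[130:262,232:303]
m=(V[...,2]>.03)&(V[...,2]<.055); w=V[m]
r=cv2.minAreaRect(w[:,:2].astype(np.float32)); print(r, np.percentile(w,[1,50,99],axis=0).round(4).tolist())
S=W[20:135,258:288].reshape(-1,3); S=S[(S[:,2]>.018)&(S[:,2]<.04)]; print("shaft",cv2.fitLine(S[:,:2].astype(np.float32),cv2.DIST_HUBER,0,.01,.01).ravel(),np.median(S[:,2]))
B=W[200:320,400:512].reshape(-1,3); B=B[B[:,2]>.01]; print("bowl",B.min(0),B.max(0))
E
```

```text
((0.5558672547340393, -0.3972164988517761), (0.12825098633766174, 0.05606253445148468), 88.55826568603516) [[0.5279, -0.4595, 0.0317], [0.5482, -0.3942, 0.0413], [0.5833, -0.3332, 0.0433]]
shaft [ 0.02450002  0.99969983  0.5589017  -0.26715994] 0.02772136675258391
bowl [ 0.58677809 -0.525839    0.01000001] [ 0.83571821 -0.34497953  0.28835676]
```

Emit:
apply_moves([
  [[0.45, -0.81, 0, -1.8, 0.9], [0, 0, -0.9, 0, 0.9], [0, 0, -0.9, 0, 0.9], [0, 0, -0.9, 0, 0.9], [0, 0, -0.9, 0, 0.9], [0, 0, -0.7, 0, 0.9], [0, 0, 0, 0, 0.9], [0, 0, 0, 0, 0.9]],
])

```text
clock: 2.87
eef_pos: [0.5547, -0.385, 0.0748]
tool_rot: [0.715, 0.699, -0.0, -0.003]
ft_force: [-0.0, -0.3, 0.6]
grip_width: 0.0812
grasp_force: 0.0
```

Emit:
apply_moves([
  [[0.03, -0.12, -0.6, 0, 0.9], [0, 0, -0.62, 0, 0.9], [0, 0, 0, 0, 0.5], [0, 0, 0, 0, 0.4], [0, 0, 0, 0, 0.3], [0, 0, 0, 0, 0.26], [0, 0, 0, 0, 0.24], [0, 0, 0, 0, 0.24]],
])

```text
clock: 3.53
eef_pos: [0.5585, -0.3924, 0.0307]
tool_rot: [0.715, 0.699, 0.0, 0.002]
ft_force: [-0.9, -0.1, 6.4]
grip_width: 0.053
grasp_force: 9.6
```

Emit:
apply_moves([
  [[0, 0, 0, 0, 0.24], [0, 0, 0.1, 0, 0.24], [0, 0, 0.1, 0, 0.24], [0, 0, 0.1, 0, 0.24], [0, 0, 0, 0, 0.24], [0, 0, 0, 0, 0.24]],
])

```text
clock: 4.03
eef_pos: [0.5576, -0.3918, 0.0399]
tool_rot: [0.715, 0.699, 0.0, 0.0]
ft_force: [0.0, -0.6, -2.1]
grip_width: 0.0532
grasp_force: 8.7
```

```bash
python3 - <<'E'
from h import *
o=get_obs(); print({k:o[k] for k in("clock","eef_pos","tool_rot","ft_force","ft_torque","grip_width","grasp_force")})
p,W,K,M=cam("side"); cv2.imwrite("pics/s2.png",cv2.resize(p[190:384,140:400],(780,582)))
T=cam("top")
t=T[1]
sh=t[195:215,322:357].reshape(-1,3); sh=sh[(sh[:,2]>.018)&(sh[:,2]<.05)]; print("shaft",cv2.fitLine(sh[:,:2].astype(np.float32),cv2.DIST_HUBER,0,.01,.01).ravel(),np.median(sh[:,2]))
jw=t[180:225,295:325].reshape(-1,3); jw=jw[(jw[:,2]>.015)&(jw[:,2]<.06)]; print("jaw",jw.min(0),jw.max(0),np.percentile(jw[:,2],[10,50,90]))
E
```

```text
{'clock': 4.0333, 'eef_pos': array([ 0.55763319, -0.39181631,  0.03987015]), 'tool_rot': array([7.15354600e-01, 6.98761518e-01, 7.33116720e-05, 3.63077111e-04]), 'ft_force': array([ 0.02015317, -0.62189601, -2.07385565]), 'ft_torque': array([0.04343006, 0.02154398, 0.00715013]), 'grip_width': 0.05319249903420959, 'grasp_force': 8.658672273159027}
shaft [ 0.04459387  0.9990052   0.56136155 -0.26068407] 0.03599913826440382
jaw [ 0.52789459 -0.21635175  0.01578882] [ 0.59879918 -0.13406648  0.04853393] [0.02845226 0.03725219 0.04326265]
```

View pics/s2.png

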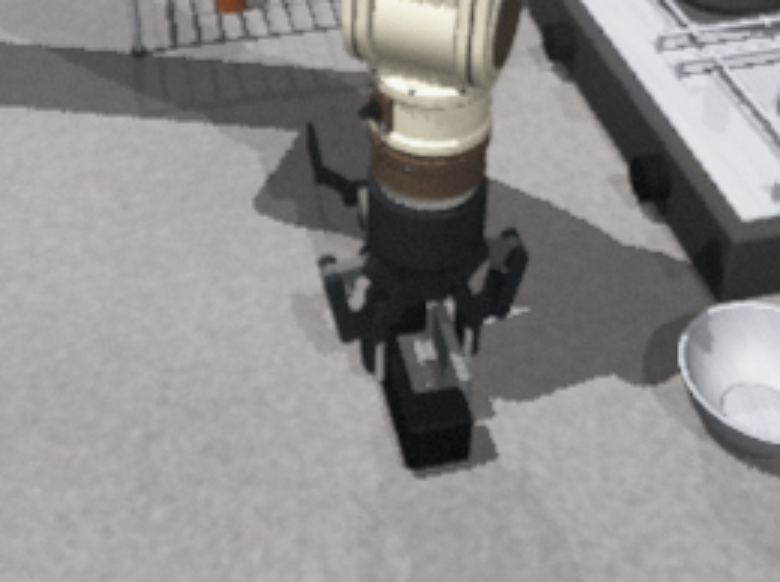

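The side view shows the reacher hanging level between the fingers, jaws open. The wrist force confirms its full weight. I'll carry it to just in front of the rack.

Emit:
apply_moves([
  [[-0.1, 0.3, 0, 0.2, 0.24], [-0.2, 0.5, 0, 0.2, 0.24], [-0.25, 0.6, 0, 0.2, 0.24], [-0.28, 0.7, 0, 0.2, 0.24], [-0.28, 0.7, 0, 0.2, 0.24], [-0.2, 0.5, 0, 0.2, 0.24], [-0.12, 0.3, -0.05, 0.2, 0.24], [-0.05, 0.2, -0.05, 0.1, 0.24]],
])

```text
clock: 4.8
eef_pos: [0.497, -0.2378, 0.0353]
tool_rot: [0.706, 0.709, -0.0, -0.001]
ft_force: [-1.0, -0.3, -2.2]
grip_width: 0.0532
grasp_force: 8.7
```

Emit:
apply_moves([
  [[0, 0, 0, 0, 0.24], [0, 0, 0, 0, 0.24], [0, 0, 0, 0, 0.24]],
])

```text
clock: 5.05
eef_pos: [0.499, -0.2407, 0.0357]
tool_rot: [0.706, 0.708, 0.0, 0.001]
ft_force: [-0.2, -1.0, -1.6]
grip_width: 0.0533
grasp_force: 8.7
```

```bash
python3 - <<'E'
from h import *
o=get_obs(); print({k:o[k] for k in("clock","eef_pos","tool_rot","ft_force","ft_torque","grip_width","grasp_force")})
p,W,K,M=cam("side");t,T,_,_=cam("top");w,WW,_,_=cam("wrist"); np.save("pics/w3.npy",WW)
c=np.zeros((600,800,3),np.uint8)
c[:300,:400]=cv2.resize(w,(400,300)); c[:300,400:]=cv2.resize(t[165:260,160:287],(400,300)); c[300:,:400]=cv2.resize(p[130:250,150:310],(400,300))
c[300:,400:]=cv2.resize(w[:192,128:384],(400,300))
cv2.imwrite("pics/c3.png",c)
jw=T[190:235,230:275].reshape(-1,3); jw=jw[(jw[:,2]>.015)&(jw[:,2]<.06)]; print("jaw",jw.min(0),jw.max(0))
j=T[208:232,210:240].reshape(-1,3); j=j[(j[:,2]>.045)&(j[:,2]<.062)]; print("cap",len(j),np.median(j,0),j.min(0),j.max(0))
E
```

```text
{'clock': 5.05, 'eef_pos': array([ 0.4990403 , -0.24065554,  0.0356762 ]), 'tool_rot': array([7.06343609e-01, 7.07868743e-01, 6.08105088e-05, 7.38478192e-04]), 'ft_force': array([-0.21021567, -0.99746246, -1.55683849]), 'ft_torque': array([-0.05592279, -0.01327922,  0.03316794]), 'grip_width': 0.05327075263568879, 'grasp_force': 8.654758036136627}
jaw [ 0.46599275 -0.03808957  0.01574719] [0.53323281 0.11750526 0.04435808]
cap 47 [0.50619323 0.13341741 0.05313342] [0.48894666 0.11953708 0.04650109] [0.51666948 0.14729018 0.05900668]
```

View pics/c3.png

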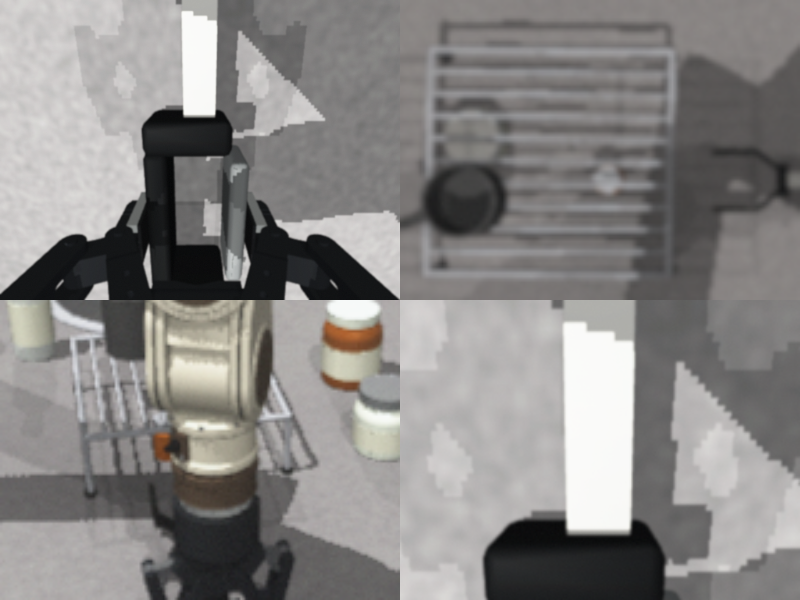

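The jaws (crop rows 150 and 208) straddle the cap's row (180), with the tips short of the rack. I'll advance straight in.

Emit:
apply_moves([
  [[0, 0.2, 0, 0, 0.24], [0, 0.4, 0, 0, 0.24], [0, 0.5, 0, 0, 0.24], [0, 0.6, 0, 0, 0.24], [0, 0.6, 0, 0, 0.24], [0, 0.5, 0, 0, 0.24], [0, 0.4, 0, 0, 0.24], [0, 0.3, 0, 0, 0.24]],
])

```text
clock: 5.87
eef_pos: [0.498, -0.098, 0.0355]
tool_rot: [0.706, 0.708, 0.0, -0.0]
ft_force: [0.5, -1.0, -1.9]
grip_width: 0.0535
grasp_force: 8.7
```

Emit:
apply_moves([
  [[0, 0, -0.03, 0, 0.24], [0, 0, 0, 0, 0.24], [0, 0, 0, 0, 0.24]],
])

```text
clock: 6.12
eef_pos: [0.4983, -0.1001, 0.0343]
tool_rot: [0.706, 0.708, -0.0, 0.0]
ft_force: [-1.1, -0.2, -1.6]
grip_width: 0.053
grasp_force: 8.7
```

```bash
python3 - <<'E'
from h import *
o=get_obs(); print({k:o[k] for k in("clock","eef_pos","tool_rot","ft_force","ft_torque","grip_width","grasp_force")})
p,W,K,M=cam("side");t,T,_,_=cam("top")
c=np.zeros((600,800,3),np.uint8)
c[:300,:]=cv2.resize(t[190:236,190:313],(800,300),interpolation=cv2.INTER_CUBIC); c[300:,:400]=cv2.resize(p[130:250,150:310],(400,300))
cv2.imwrite("pics/c4.png",c)
E
```

```text
{'clock': 6.1167, 'eef_pos': array([ 0.4983297 , -0.10012403,  0.03429005]), 'tool_rot': array([ 7.06292288e-01,  7.07920289e-01, -1.24410107e-04,  2.29844483e-04]), 'ft_force': array([-1.06368527, -0.23257608, -1.61460061]), 'ft_torque': array([ 0.00934702, -0.0229148 , -0.0213879 ]), 'grip_width': 0.053034077580896025, 'grasp_force': 8.659512251615524}
```

View pics/c4.png

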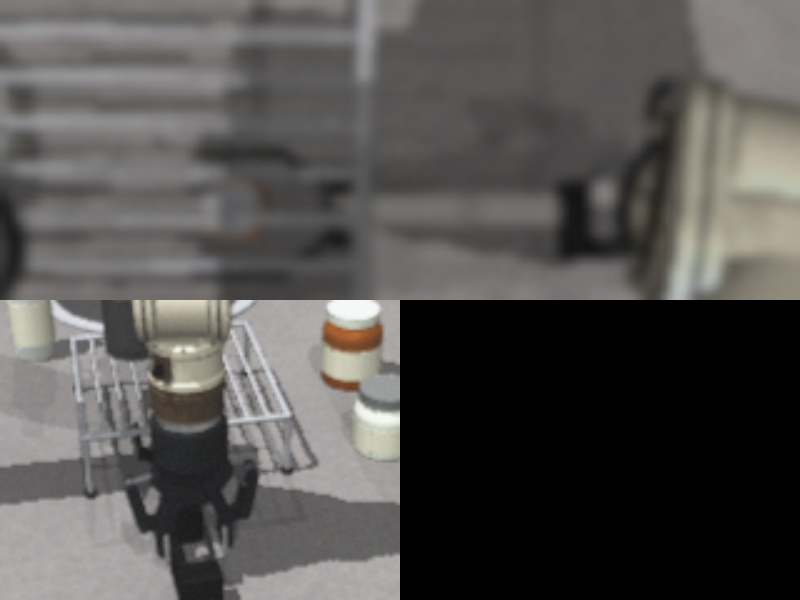

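The jaws enclose the jar: tips at crop col 195, cap centre at col 236, which is about 22 mm back from the tips and centred sideways. Now I squeeze.

Emit:
apply_moves([
  [[0, 0, 0, 0, 0.2], [0, 0, 0, 0, 0.16], [0, 0, 0, 0, 0.12], [0, 0, 0, 0, 0.08], [0, 0, 0, 0, 0.04], [0, 0, 0, 0, 0.02], [0, 0, 0, 0, 0.0], [0, 0, 0, 0, 0.0]],
])

```text
clock: 6.88
eef_pos: [0.4981, -0.0997, 0.0343]
tool_rot: [0.706, 0.708, -0.0, -0.0]
ft_force: [-1.4, -1.3, -1.2]
grip_width: 0.0436
grasp_force: 22.3
```

Emit:
apply_moves([
  [[0, 0, 0, 0, -0.02], [0, 0, 0, 0, -0.04], [0, 0, 0, 0, -0.06], [0, 0, 0, 0, -0.06]],
])

```text
clock: 7.22
eef_pos: [0.4981, -0.0996, 0.0343]
tool_rot: [0.706, 0.708, -0.0, -0.0]
ft_force: [-1.2, 0.4, -0.5]
grip_width: 0.0417
grasp_force: 61.2
```

Emit:
apply_moves([
  [[0, 0, 0, 0, -0.02], [0, 0, 0, 0, -0.02], [0, -0.1, 0, 0, -0.02], [0, -0.2, 0, 0, -0.02], [0, -0.2, 0, 0, -0.02], [0, -0.2, 0, 0, -0.02], [0, -0.2, 0, 0, -0.02], [0, -0.1, 0, 0, -0.02]],
])

```text
clock: 7.88
eef_pos: [0.4983, -0.1412, 0.0344]
tool_rot: [0.707, 0.708, 0.0, 0.0]
ft_force: [0.3, 0.4, -2.0]
grip_width: 0.0423
grasp_force: 49.3
```

```bash
python3 - <<'E'
from h import *
o=get_obs(); print({k:o[k] for k in("clock","eef_pos","ft_force","ft_torque","grip_width","grasp_force")})
t,T,_,_=cam("top")
cv2.imwrite("pics/c5.png",cv2.resize(t[190:236,190:313],(800,300),interpolation=cv2.INTER_CUBIC))
j=T[208:232,215:250].reshape(-1,3); j=j[(j[:,2]>.048)&(j[:,2]<.06)]; print("cap",len(j),np.median(j,0),j.min(0),j.max(0))
E
```

```text
{'clock': 7.8833, 'eef_pos': array([ 0.49829545, -0.14120612,  0.03437853]), 'ft_force': array([ 0.306344  ,  0.37950545, -1.98254726]), 'ft_torque': array([ 0.24335827, -0.02363648,  0.02814692]), 'grip_width': 0.042287389980037, 'grasp_force': 49.30077373981476}
cap 47 [0.50593438 0.09187074 0.05331463] [0.49197051 0.07794935 0.04946816] [0.5163182  0.1058129  0.05919202]
```

View pics/c5.png

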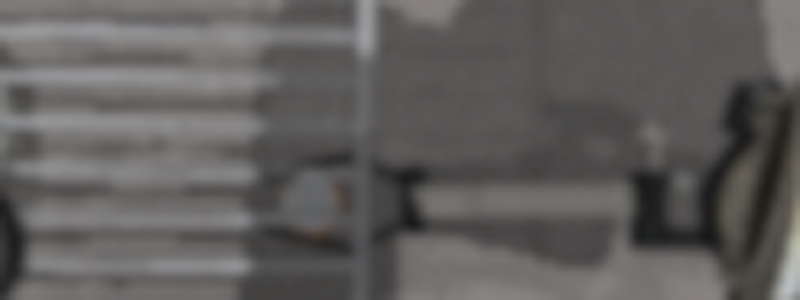

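The jar follows, held in the jaws, and the cap has moved 41 mm. I'll keep drawing it out.

Emit:
apply_moves([
  [[0, -0.15, 0, 0, -0.02], [0, -0.25, 0, 0, -0.02], [0, -0.3, 0, 0, -0.02], [0, -0.3, 0, 0, -0.02], [0, -0.3, 0, 0, -0.02], [0, -0.3, 0, 0, -0.02], [0, -0.25, 0, 0, -0.02], [0, -0.2, 0, 0, -0.02]],
])

```text
clock: 8.6
eef_pos: [0.4981, -0.2232, 0.0343]
tool_rot: [0.707, 0.708, -0.0, 0.0]
ft_force: [0.2, 0.3, -1.3]
grip_width: 0.0421
grasp_force: 49.3
```

Emit:
apply_moves([
  [[0, -0.25, 0, 0, -0.02], [0, -0.3, 0, 0, -0.02], [0, -0.3, 0, 0, -0.02], [0, -0.3, 0, 0, -0.02], [0, -0.25, 0, 0, -0.02], [0, -0.15, 0, 0, -0.02], [0, -0.1, 0, 0, -0.02], [0, 0, 0, 0, -0.02]],
])

```text
clock: 9.27
eef_pos: [0.4982, -0.2888, 0.0343]
tool_rot: [0.707, 0.708, -0.0, 0.0]
ft_force: [0.1, -0.3, -1.1]
grip_width: 0.0416
grasp_force: 49.4
```

```bash
python3 - <<'E'
from h import *
o=get_obs(); print({k:o[k] for k in("clock","eef_pos","ft_force","ft_torque","grip_width","grasp_force")})
t,T,_,_=cam("top");p,S,_,_=cam("side")
c=np.zeros((600,800,3),np.uint8)
c[:300]=cv2.resize(t[190:236,210:333],(800,300),interpolation=cv2.INTER_CUBIC);c[300:,:400]=cv2.resize(p[130:280,150:350],(400,300))
cv2.imwrite("pics/c6.png",c)
j=T[200:232,255:290].reshape(-1,3); j=j[(j[:,2]>.048)&(j[:,2]<.06)]; print("cap",len(j),np.median(j,0),j.min(0),j.max(0))
rk=T[195:235,236:255].reshape(-1,3); rk=rk[(rk[:,2]>.078)&(rk[:,2]<.092)]; print("edge",np.percentile(rk,[0,1,5],axis=0)[:,1],np.percentile(rk[:,1],50))
E
```

```text
{'clock': 9.2667, 'eef_pos': array([ 0.49819205, -0.28883232,  0.03430658]), 'ft_force': array([ 0.1165663 , -0.30115088, -1.05436932]), 'ft_torque': array([-0.07000193,  0.03203398,  0.04102121]), 'grip_width': 0.041627933003839705, 'grasp_force': 49.373120069503784}
cap 59 [ 0.50445345 -0.05410144  0.05301924] [ 0.4906481  -0.06796865  0.04917479] [ 0.51843829 -0.04013846  0.05756043]
edge [0.05962847 0.05969345 0.05986538] 0.06689443198265987
```

View pics/c6.png

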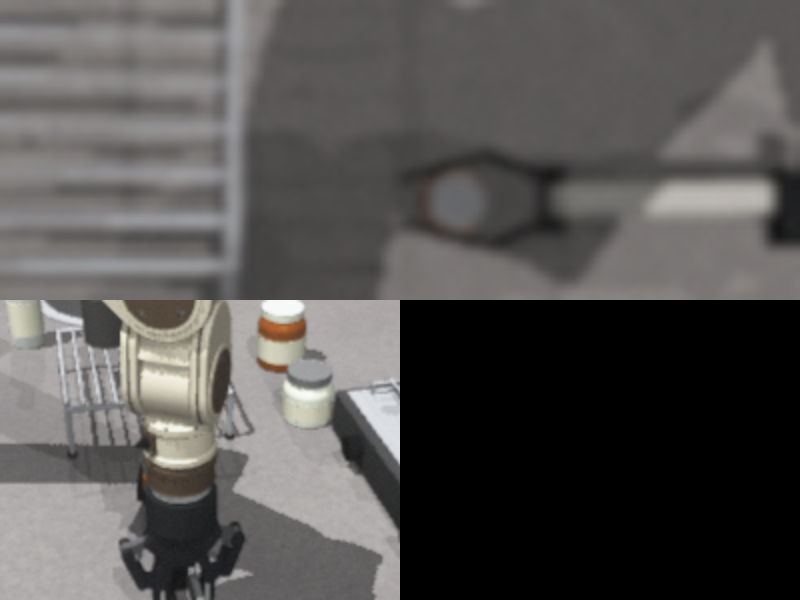

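The jar stands clear of the rack at about (0.504,-0.054), held upright in the jaws. I'll draw it 4 mm more, open the jaws, then lower the reacher.

Emit:
apply_moves([
  [[0, -0.1, 0, 0, -0.02], [0, 0, 0, 0, -0.02], [0, 0, 0, 0, -0.02], [0, 0, 0, 0, 0.04], [0, 0, 0, 0, 0.09], [0, 0, 0, 0, 0.14], [0, 0, 0, 0, 0.19], [0, 0, 0, 0, 0.24]],
])

```text
clock: 10.03
eef_pos: [0.4981, -0.2915, 0.0343]
tool_rot: [0.706, 0.708, -0.0, -0.0]
ft_force: [-0.3, -0.4, -1.6]
grip_width: 0.0527
grasp_force: 8.7
```

Emit:
apply_moves([
  [[0, 0, 0, 0, 0.24], [0, 0, 0, 0, 0.24], [0, 0, -0.05, 0, 0.24], [0, 0, -0.04, 0, 0.24], [0, 0, 0, 0, 0.24], [0, 0, 0, 0, 0.24]],
])

```text
clock: 10.53
eef_pos: [0.4982, -0.2917, 0.0306]
tool_rot: [0.706, 0.708, 0.0, 0.0]
ft_force: [-0.1, 0.4, -1.4]
grip_width: 0.0528
grasp_force: 8.6
```

Emit:
apply_moves([
  [[0, 0, -0.04, 0, 0.24], [0, 0, 0, 0, 0.24], [0, 0, 0, 0, 0.24]],
])

```text
clock: 10.78
eef_pos: [0.4982, -0.2917, 0.0304]
tool_rot: [0.706, 0.708, 0.0, 0.0]
ft_force: [-3.9, 1.8, 6.5]
grip_width: 0.0533
grasp_force: 10.0
```

Emit:
apply_moves([
  [[0, 0, -0.02, 0, 0.24], [0, 0, 0, 0, 0.24], [0, 0, 0, 0, 0.24]],
])

```text
clock: 11.03
eef_pos: [0.4982, -0.2917, 0.0303]
tool_rot: [0.706, 0.708, 0.0, 0.0]
ft_force: [-3.2, 2.5, 11.5]
grip_width: 0.053
grasp_force: 10.7
```

Emit:
apply_moves([
  [[0, 0, 0.05, 0, 0.24], [0, 0, 0, 0, 0.24], [0, 0, 0, 0, 0.28], [0, 0, 0, 0, 0.33], [0, 0, 0, 0, 0.4], [0, 0, 0, 0, 0.6], [0, 0, 0, 0, 0.9], [0, 0, 0, 0, 0.9]],
])

```text
clock: 11.7
eef_pos: [0.4983, -0.2917, 0.0303]
tool_rot: [0.706, 0.708, 0.0, 0.0]
ft_force: [0.5, 0.7, -0.2]
grip_width: 0.0811
grasp_force: 0.0
```

Emit:
apply_moves([
  [[0, 0, 0, 0, 0.9], [0, 0, 0.2, 0, 0.9], [0, 0, 0.4, 0, 0.9], [0, 0, 0.6, 0, 0.9], [0, 0, 0.8, 0, 0.9], [0, 0, 0.8, 0, 0.9], [0, 0, 0.8, 0, 0.9], [0, 0, 0.8, 0, 0.9]],
])

```text
clock: 12.37
eef_pos: [0.4979, -0.2915, 0.2086]
tool_rot: [0.706, 0.708, 0.0, 0.0]
ft_force: [0.6, -0.1, 0.3]
grip_width: 0.0813
grasp_force: 0.0
```

Emit:
apply_moves([
  [[0, -0.8, 0.5, 0, 0.9], [0, -0.8, 0.5, 0, 0.9], [0, -0.8, 0, 0, 0.9], [0, -0.8, 0, 0, 0.9], [0, -0.8, 0, 0, 0.9], [0, 0, 0, 0, 0.9], [0, 0, 0, 0, 0.9]],
])

```text
clock: 12.95
eef_pos: [0.4973, -0.4532, 0.2455]
tool_rot: [0.707, 0.707, 0.0, -0.001]
ft_force: [-0.3, 1.1, -0.3]
grip_width: 0.0809
grasp_force: 0.0
```

```bash
python3 - <<'E'
from h import *
o=get_obs(); print({k:o[k] for k in("clock","eef_pos","ft_force","grip_width","grasp_force")})
t,T,_,_=cam("top");p,S,_,_=cam("side")
c=np.zeros((600,800,3),np.uint8)
c[:300]=cv2.resize(t[165:260,150:403],(800,300),interpolation=cv2.INTER_CUBIC);c[300:,:400]=cv2.resize(p[110:335,100:400],(400,300))
c[300:,400:]=cv2.resize(p[170:275,180:320],(400,300),interpolation=cv2.INTER_CUBIC)
cv2.imwrite("pics/c7.png",c)
j=T[205:228,255:290].reshape(-1,3); j=j[(j[:,2]>.048)&(j[:,2]<.06)]; print("cap",len(j),np.median(j,0),j.min(0),j.max(0))
h=T[200:235,300:390].reshape(-1,3);h=h[(h[:,2]>.015)&(h[:,2]<.07)];print("reacher z",np.percentile(h[:,2],[5,50,99]))
E
```

```text
{'clock': 12.95, 'eef_pos': array([ 0.49733484, -0.45322693,  0.24554152]), 'ft_force': array([-0.32172728,  1.10804095, -0.34862006]), 'grip_width': 0.0809132213522428, 'grasp_force': 0.0}
cap 61 [ 0.50438957 -0.05724986  0.05324743] [ 0.49053414 -0.07147507  0.04805722] [ 0.5183502  -0.04325858  0.05829485]
reacher z [0.0235686  0.03848487 0.04757477]
```

View pics/c7.png

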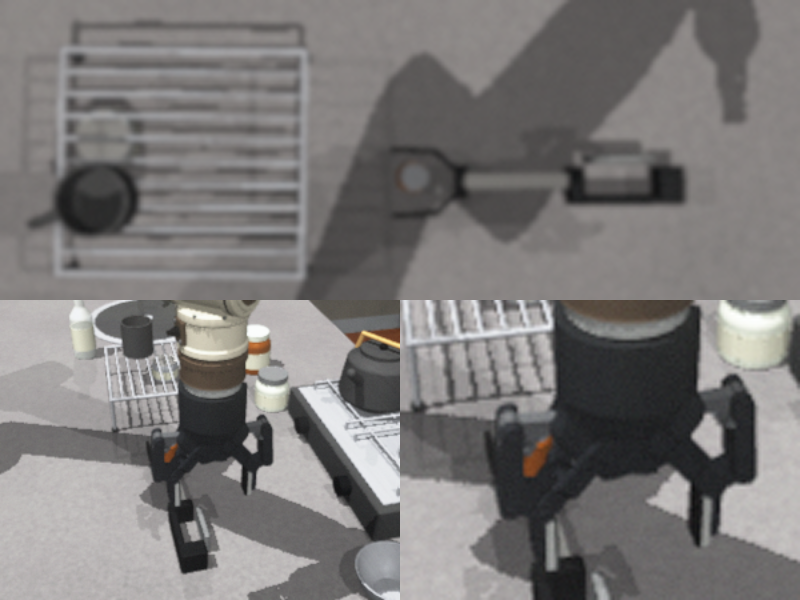

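The jar stands upright between the open jaws at about y=-0.057, roughly 120 mm in front of the rack edge. The reacher lies flat, and the mug, tin, soap and white jar have not moved. I'm handing in the job.

```bash
python3 -c "
from h import *
print(order.job_done())"
```

```text
the job is handed in; nothing more can be done
None
```

The spice jar was drawn out with the reacher and left standing upright about 12 cm in front of the rack's front edge; the reacher lies flat on the counter with its jaws open around the jar, and the job was handed in at about 13 s.

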